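# Gauge a lead screw with pitch-comb leaves

## Task

Find the pitch of the lead screw in the cradle with the two pitch-comb leaves: rest the finer one (closer bars) on top of the thread first, its side rails along the screw, then the coarser one. Put the leaf that only rides on the crests flat in the low open tray, and leave the one whose bars drop fully home in the grooves lying meshed on the middle of the screw.

Things in the scene. Friction and masses are not known exactly. Their poses are not given: they have to be found in the camera images.
- screw_seat (a point): Lead screw lying level in a fixed grey cradle, 124 x 252 mm. Thread 190 mm long, pitch 16, 56 over crests, 40 at the root, 60 degree flanks. This point: mid-length, on top of the root in a groove, 75 mm above the bench (crests 8 mm higher); y along the screw, x across, z up. A fitting leaf's underside seats at this height, in any grooves. Cradle rails flank it 1.5 mm below this height.
- fine_leaf_grip (a point): Finer leaf, loose: same frame and grip as the coarser one, but nine bars 9 mm apart. It does not match the thread: laid on it, it stays on the crests, its underside 5 to 9 mm above the root. This point: centre of its grip, 40 mm above its underside; x across (the grip's thin direction), y along the row of bars, z up.
- coarse_leaf_grip (a point): Coarser leaf, loose, 0.22 kg, lies flat: steel frame 80 (x) x 84 (y) mm, 5 mm bars across, five, 16 mm apart, slanted 6 degrees like the thread; fits it with its y along the screw, either way round. Over a bridge (top at 15 mm) stands a metal grip 14 (x) x 30 (y), up to 65 mm. This point: centre of the grip, 40 mm above the underside, z up. A third leaf, a closed plate, is not needed.
- tray: Low grey plastic tray, open on top, fixed, 170 mm (x) by 160 mm (y), 25 mm high, walls and floor 4 mm thick; origin at the centre of its underside on the bench, z up.
Not all that is in view belongs to the job. Leave any orange or turquoise look-alike of the part that bears fine_leaf_grip alone.

How it is judged:
On the way, in this order (a step that is already met when the one before it is completed fails the run):
1. the finer leaf rests on the thread, along the screw (x of fine_leaf_grip in the frame of screw_seat between -0.025 and 0.025 m and y of fine_leaf_grip in the frame of screw_seat between -0.06 and 0.06 m and z of fine_leaf_grip in the frame of screw_seat between 0.03 and 0.055 m and contact force between fine_leaf and screw above 0.3 N and angle between the y axis of fine_leaf_grip and the y axis of screw_seat, either way round below 0.35 rad), for 0.2 s.
2. then the coarser leaf sits fully home in the thread (x of coarse_leaf_grip in the frame of screw_seat between -0.015 and 0.015 m and y of coarse_leaf_grip in the frame of screw_seat between -0.04 and 0.04 m and z of coarse_leaf_grip in the frame of screw_seat between 0.036 and 0.0435 m and angle between the y axis of coarse_leaf_grip and the y axis of screw_seat, either way round below 0.175 rad and angle between coarse_leaf_grip's own z axis and vertical below 0.1 rad), for 0.2 s.
At the end, for the whole second after the job is handed in: The coarser leaf lies fully home on the thread: underside within 3.5 mm of the root's top, within 15 mm of the screw's centre line and 40 mm of its middle, rails along the screw within 10 degrees, level within 6 degrees. The finer leaf lies flat inside the tray. Both are released and at rest (all of step 2 and x of fine_leaf_grip in the frame of tray between -0.06 and 0.06 m and y of fine_leaf_grip in the frame of tray between -0.06 and 0.06 m and z of fine_leaf_grip in the frame of tray between 0.03 and 0.052 m and angle between fine_leaf_grip's own z axis and vertical below 0.15 rad and linear speed of each of coarse_leaf, fine_leaf below 0.02 m/s); the robot touches nothing.
It also fails if it takes over 67 s, if anything falls off the work surface, if the arm or the gripper's body presses on something with over 40 N, if the wrist force passes 120 N, or if a joint passes its speed limit or range.

## Robot

A 6-joint arm with a two-finger parallel gripper is mounted at the origin on the work surface. World frame = base frame: x ahead of the robot, y to its left, z up, the work surface at z = 0. Lengths are in m, angles in rad, forces in N, time in s.
With the tool pointing down it reaches from about 0.3 to 0.775 m from the base axis. Payload 14.6 kg.
Tool frame: the origin (TCP) lies between the finger pads; the fingertips stand 11 mm ahead of it and the grasp point (between the pads) lies 8 mm behind it; z points along the fingers, y is the direction in which the jaws open and shut (so a half turn about z gives the same grasp; the last joint's range is limited). The gripper opens to 85 mm and grips with 20 to 120 N. Pads are 22 mm wide; open, the fingers measure 114 mm over their backs; the gripper's body (76 mm by 85 mm) begins 54 mm behind the grasp point. The pads swing forward as they close: fully open they stand 13 mm farther back than shut.
Start: joints at [1.145, 0.3, 1.521, -0, 1.321, -0.067], TCP at [0.193, 0.515, 0.242] pointing down, gripper open.
Joint ranges: [-3.03, 3.03], [-0.79, 2.21], [0.23, 2.52], [-1.04, 4.18], [0, 3.07], [-2.55, 2.55]. Speed limits (rad/s): [2.22, 2.22, 2.57, 3.14, 3.14, 3.14].

## Interface

Orientations are given as a unit quaternion [x, y, z, w].
In Python, from station import r gives the robot as it stands.
- The arm moves only by the tool send_rows, never from a script. Its arguments are lists of equal length, an entry for each row: "jaw": the finger opening in mm, from 0 to 85.4; "offset": the shift along the world's x, y, z in mm, a list of three; "twist": the turn about the world's z in degrees. In form: {"jaw": [jaw, ...], "offset": [[dx, dy, dz], ...], "twist": [twist, ...]}. A call has 1 to 20 rows; each row is the pose to reach, as a shift and turn from the pose measured when the call began; what a row does not reach only later rows make up. A row lasts 1/8 s, in which the tool goes at most 62.5 mm and 10.7 degrees, less where a joint would pass 70% of its speed; a pose out of reach is approached as far as the arm can. A call with a gripper value outside its range is refused whole. The fingers move at their own pace and stop on an object; the grip force is fixed at half the most. Time passes only in rows, so rows that repeat a pose let the fingers close. It gives the time, the measured TCP pose, the force and the opening at its end, in the units of the state.
- r.sense(): the state, without advancing time (a new reading comes with each control period).
- r.capture(name): name is "side" or "top"; returns a dict with "color" (480x640x3 uint8, red, green, blue), "fovy" (degrees; the focal length in pixels is half the picture's height over the tangent of half this angle, whatever the lens; pixels are square), "cx", "cy" (the principal point, pixels), "k1" (the pictures are not rectified: a ray, as slopes to the right and down, at radius r is drawn at 1 + k1 r^2 times it, then the intrinsics apply), "R" (3x3) and "t" (3): a world point X has camera coordinates R X + t. Camera axes: x right, y down, z forward; pixel columns grow to the right and rows downward; lengths in m; the calibration is good to about 2 mm. A picture is of the moment at which its call begins. There is no depth.
- r.job_done(): hands the job in, once; it reports no verdict.
The state is a dict: "clock": time; "joints": joint angles; "joint_vel": joint speeds; "tau": joint torques, N m; "tcp_pos": TCP position; "ee_rot": TCP orientation; "force": force on the tool from outside, world axes, zero at the start; "ft_torque": the same for the moment, N m; "width": finger opening in m.
Only numpy, scipy, OpenCV 4.12 (cv2) and the standard library are available. Lean on these libraries where they do the work, as an engineer would, in place of code of your own. Each camera call takes 0.05 s, during which the arm holds its last target.

## Working session

There is one attempt and no reset: what is moved stays moved. The work goes in short steps, Python scripts to look and compute and a tool call to move; the robot and the scene stay as the last step left them, time stands still between calls to the robot, and variables do not carry over. Pictures are saved under pics/ and viewed, and the job is handed in when it is done.

Besides the shell and the picture viewer there is one more tool, called after ">>>" by a JSON object that holds its "name" and its "arguments", one argument or row to a line. send_rows: Moves the arm, as the interface text tells. Its arguments: {"type":"object","properties":{"jaw":{"type":"array","items":{"type":"number"}},"offset":{"type":"array","items":{"type":"array","items":{"type":"number"}}},"twist":{"type":"array","items":{"type":"number"}}},"required":["jaw","offset","twist"]}

```bash
mkdir -p pics; ls
cat > h.py <<'E'
import numpy as np,cv2
from station import r
def cap(n,name):
    c=r.capture(n); cv2.imwrite(f'pics/{name}.png',c['color'][:,:,::-1]); 
    import pickle; pickle.dump(c,open(f'pics/{name}.pkl','wb')); return c
def K(c):
    f=240/np.tan(np.radians(c['fovy'])/2); return f
def ray(c,u,v):
    f=K(c); d=np.array([(u-c['cx'])/f,(v-c['cy'])/f]); rd=np.hypot(*d); q=rd
    for _ in range(50): q=rd/(1+c['k1']*q*q)
    s=d*(q/rd if rd>0 else 1); R=np.array(c['R']);t=np.array(c['t'])
    return -R.T@t, R.T@np.array([s[0],s[1],1])
def onz(c,u,v,z):
    o,d=ray(c,u,v); return o+d*(z-o[2])/d[2]
def proj(c,X):
    R=np.array(c['R']);t=np.array(c['t']);p=R@np.array(X)+t; s=p[:2]/p[2]; k=1+c['k1']*(s@s); return s*k*K(c)+[c['cx'],c['cy']]
def load(name):
    import pickle; return pickle.load(open(f'pics/{name}.pkl','rb'))
E
python3 - <<'E'
from h import *
s=r.sense(); print(s)
for n in('side','top'):
    c=cap(n,n+'0'); print(n,c['fovy'],c['k1'],-np.array(c['R']).T@c['t'])
E
```

```text
pics
{'clock': 0.0, 'joints': array([ 1.14539606e+00,  3.00494480e-01,  1.52158600e+00,  8.54838317e-06,
        1.32066859e+00, -6.66189476e-02]), 'joint_vel': array([-0.00080222,  0.00033823,  0.00011881,  0.00227285, -0.00245509,
        0.00087495]), 'tau': array([ 6.76652121e-05, -5.43505490e+01, -3.61791444e+01, -6.37683229e-05,
        4.02625199e-03,  4.83943245e-05]), 'tcp_pos': array([0.19304534, 0.51477916, 0.24170639]), 'ee_rot': array([ 1.78431057e-01,  9.83952247e-01, -5.59794415e-04, -1.44831052e-04]), 'force': array([-0.09693329,  0.33157806, -0.17685696]), 'ft_torque': array([ 0.00762609, -0.01139868,  0.03822259]), 'width': 0.08551641251646301}
side 47.13212472860447 0.0007785008488751151 [-0.27851072 -0.76438135  0.82544621]
top 49.022359747183266 -0.036132020700130135 [ 0.30503922 -0.03221934  1.24259343]
```

View pics/side0.png

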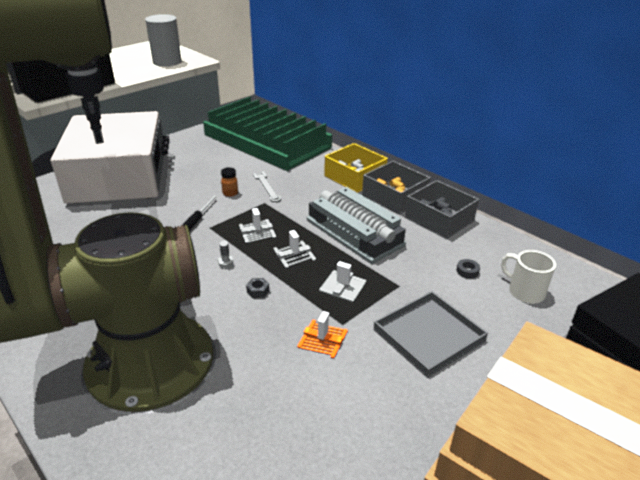

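View pics/top0.png

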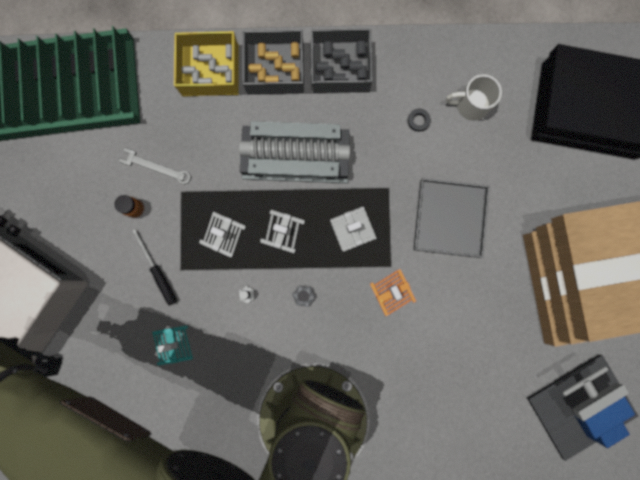

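Candidates for the leaves: mat left (top 222,235), mat middle (282,230), mat right closed plate (353,229), orange look-alike (393,292) and turquoise look-alike (171,344). I need to see which of the first two has nine bars and which has five.

Run:
```python
from h import *
a=load('top0')['color'][190:270,185:385,::-1]; b=load('side0')['color'][195:310,205:405,::-1]
a=cv2.resize(a,None,fx=4,fy=4,interpolation=cv2.INTER_CUBIC)[:, :800]; b=cv2.resize(b,None,fx=4,fy=4,interpolation=cv2.INTER_CUBIC)
cv2.imwrite('pics/crA.png',a);cv2.imwrite('pics/crB.png',b)
d=load('top0')['color'][110:190,230:360,::-1];cv2.imwrite('pics/crS.png',cv2.resize(d,None,fx=6,fy=6,interpolation=cv2.INTER_CUBIC))
```

```text
(no output)
```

View pics/crA.png

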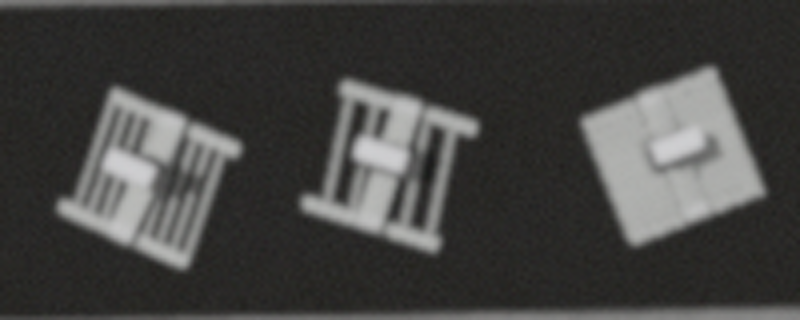

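View pics/crB.png

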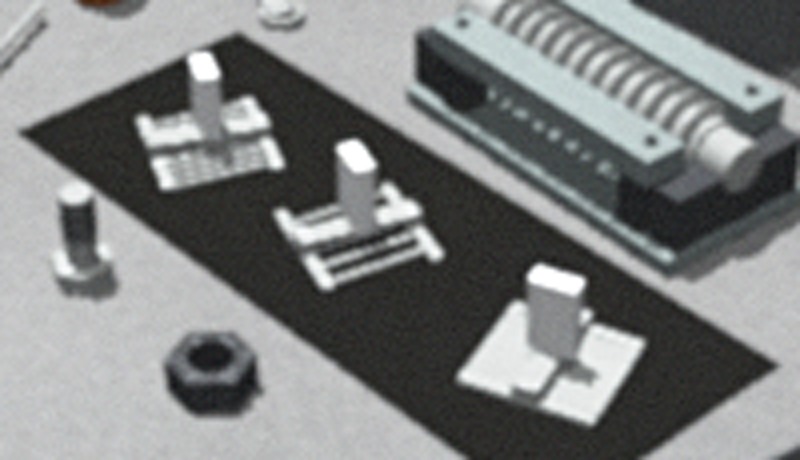

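View pics/crS.png

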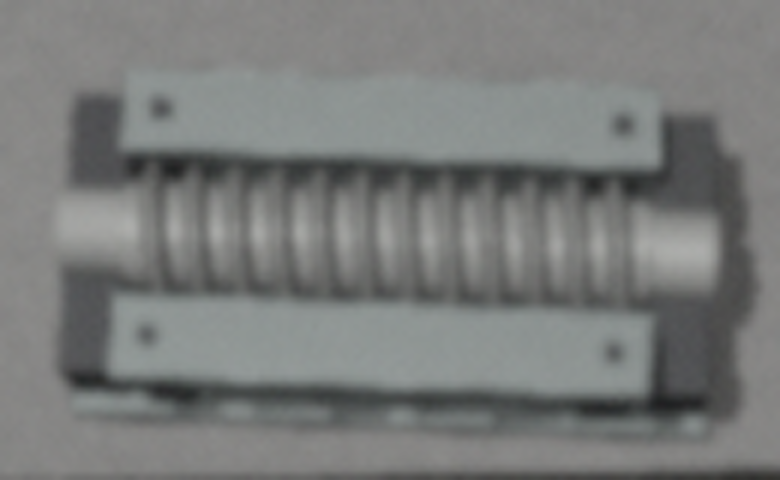

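Left on the mat (top 222,235; side 257,222) has the dense bars, so it is the finer leaf. Middle (282,230; side 294,246) has five bars and is the coarser one. Right is the closed plate. The screw runs roughly along image x at (295,149), and the tray is at (452,218). Next I measure them.

```bash
cat > meas.py <<'E'
from h import *
def leaf(c,box,zt=0.065,thr=None,zf=0.005,dark=85):
    u0,u1,v0,v1=box; g=cv2.cvtColor(c['color'],cv2.COLOR_RGB2GRAY)[v0:v1,u0:u1]
    thr=thr or int(g.max())-25
    m=(g>thr).astype(np.uint8); n,l,st,ce=cv2.connectedComponentsWithStats(m); i=1+np.argmax(st[1:,4])
    W=g.astype(float)*(l==i); 
    pts=np.argwhere(l==i)[:,::-1].astype(np.float32)
    mid=pts.mean(0)+[u0,v0]
    gp=onz(c,*mid,zt)
    fm=(g>dark).astype(np.uint8); n,l2,st2,_=cv2.connectedComponentsWithStats(fm); j=1+np.argmax(st2[1:,4])
    P=np.argwhere(l2==j)[:,::-1].astype(np.float32)+[u0,v0]
    Q=np.array([onz(c,*p,zf)[:2] for p in P],np.float32)
    rc=cv2.minAreaRect(Q*1000)
    T=np.array([onz(c,*(p+[u0,v0]),zt)[:2] for p in pts],np.float32)
    return mid,gp,st[i,4],g.max(),rc,cv2.minAreaRect(T*1000)
E
python3 - <<'E'
from meas import *
c=load('top0')
for n,b in (('fine',(196,248,206,262)),('coarse',(257,308,204,258)),('plate',(328,380,202,255))):
    print(n,leaf(c,b))
s=r.sense()
from scipy.spatial.transform import Rotation as Ro
print(Ro.from_quat(s['ee_rot']).as_matrix().round(3))
# side cross check: guessed top centres of grips
s=load('side0')
for n,uv in (('fine',(205+205/4,195+62/4)),('coarse',(205+357/4,195+152/4))):
    print(n,onz(s,*uv,0.065))
# screw / tray
g=cv2.cvtColor(c['color'],cv2.COLOR_RGB2GRAY)
for n,uv,z in (('railT0',(230+160/6,110+107/6),.0735),('railT1',(230+623/6,110+124/6),.0735),('railB0',(230+147/6,110+334/6),.0735),('railB1',(230+613/6,110+352/6),.0735)):
    print(n,onz(c,*uv,z).round(4))
E
```

```text
fine (array([216.65714264, 236.66666603]), array([0.42092063, 0.21030714, 0.065     ]), np.int32(105), np.uint8(206), ((432.8694763183594, 210.66285705566406), (87.12137603759766, 85.99540710449219), 64.90739440917969), ((417.65679931640625, 215.21902465820312), (26.06671905517578, 42.713722229003906), 70.60730743408203))
coarse (array([279.625    , 228.0892849]), array([0.43777079, 0.06789346, 0.065     ]), np.int32(56), np.uint8(206), ((438.3287658691406, 67.32754516601562), (87.34292602539062, 85.72938537597656), 70.83201599121094), ((437.85906982421875, 67.83197784423828), (25.7430477142334, 10.718875885009766), 70.49786376953125))
plate (array([353.953125, 225.390625]), array([ 0.44084229, -0.09956806,  0.065     ]), np.int32(64), np.uint8(206), ((440.584228515625, -99.52556610107422), (85.93851470947266, 88.7542495727539), 20.681480407714844), ((440.72064208984375, -99.97557067871094), (11.567270278930664, 28.172775268554688), 22.268497467041016))
[[-0.936  0.351 -0.   ]
 [ 0.351  0.936 -0.001]
 [ 0.    -0.001 -1.   ]]
fine [0.43453523 0.20677718 0.065     ]
coarse [0.43939584 0.06464679 0.065     ]
railT0 [0.6679 0.1174 0.0735]
railT1 [ 0.6576 -0.0584  0.0735]
railB0 [0.5801 0.1228 0.0735]
railB1 [ 0.5697 -0.0529  0.0735]
```

Run:
```python
from meas import *
c=load('top0')
for t in (186,190,194):
  for n,b in (('fine',(196,248,206,262)),('coarse',(257,308,204,258))):
    x=leaf(c,b,thr=t); print(n,x[0],x[1].round(4),x[2],x[5],'frame',x[4])
s=load('side0'); g=cv2.cvtColor(s['color'],cv2.COLOR_RGB2GRAY)
for n,b in (('fine',(245,265,200,222)),('coarse',(283,305,224,248))):
    u0,u1,v0,v1=b; m=(g[v0:v1,u0:u1]>225); 
    P=np.argwhere(m)[:,::-1]+[u0,v0]; print(n,g[v0:v1,u0:u1].max(),len(P),P.mean(0),onz(s,*P.mean(0),.065).round(4))
# rail direction: rows across crop of fine rails
P=[onz(c,185+u/4,190+v/4,.006)[:2] for u,v in((115,93),(238,150),(63,208),(184,264))]
f=[onz(c,185+u/4,190+v/4,.006)[:2] for u,v in((345,87),(474,128),(305,203),(437,245))]
for Q in(P,f):
    Q=np.array(Q); d=Q[1]-Q[0],Q[3]-Q[2]; print([ (np.degrees(np.arctan2(-a[0],-a[1])).round(1),np.linalg.norm(a).round(4)) for a in d],Q.mean(0))
# screw axis & crest profile
from scipy.ndimage import map_coordinates
g=cv2.cvtColor(c['color'],cv2.COLOR_RGB2GRAY).astype(float)
a=np.array([[.6679,.1174],[.5801,.1228]]).mean(0);b=np.array([[.6576,-.0584],[.5697,-.0529]]).mean(0)
mid=(a+b)/2;e=(a-b)/np.linalg.norm(a-b);print('screw mid',mid,'dir',e,np.degrees(np.arctan2(e[0],e[1])))
# tray
m=(np.abs(g-100)<200)
```

```text
fine [216.98077011 231.75      ] [0.4321 0.2096 0.065 ] 52 ((432.407470703125, 210.2174530029297), (24.569868087768555, 11.07330322265625), 62.61164474487305) frame ((432.8694763183594, 210.66285705566406), (87.12137603759766, 85.99540710449219), 64.90739440917969)
coarse [279.9375 228.125 ] [0.4377 0.0672 0.065 ] 48 ((437.623291015625, 67.17107391357422), (24.33987808227539, 9.292656898498535), 70.47638702392578) frame ((438.3287658691406, 67.32754516601562), (87.34292602539062, 85.72938537597656), 70.83201599121094)
fine [216.89795876 231.75510216] [0.432  0.2098 0.065 ] 49 ((431.96343994140625, 210.44717407226562), (24.571407318115234, 10.067065238952637), 62.58241653442383) frame ((432.8694763183594, 210.66285705566406), (87.12137603759766, 85.99540710449219), 64.90739440917969)
coarse [279.88888931 228.20000076] [0.4375 0.0673 0.065 ] 45 ((437.7458190917969, 67.51618957519531), (23.606653213500977, 9.287973403930664), 70.49641418457031) frame ((438.3287658691406, 67.32754516601562), (87.34292602539062, 85.72938537597656), 70.83201599121094)
fine [216.86842155 231.7368412 ] [0.43
[... 208 characters left out ...]
 64.90739440917969)
coarse [279.86842155 228.2368412 ] [0.4374 0.0673 0.065 ] 38 ((437.7459411621094, 67.5162124633789), (23.606630325317383, 7.859675407409668), 70.49458312988281) frame ((438.3287658691406, 67.32754516601562), (87.34292602539062, 85.72938537597656), 70.83201599121094)
fine 255 36 [255.55555556 211.25      ] [0.431  0.2052 0.065 ]
coarse 255 55 [295.61818182 236.36363636] [0.4324 0.0518 0.065 ]
[(np.float64(25.8), np.float64(0.0814)), (np.float64(25.6), np.float64(0.0797))] [0.43129325 0.20860964]
[(np.float64(18.8), np.float64(0.0805)), (np.float64(18.6), np.float64(0.082))] [0.43643219 0.06606819]
screw mid [0.618825 0.032225] dir [0.05878862 0.99827045] 3.3702828027465643
```

>>> {"name": "send_rows", "arguments": {
  "jaw": [60,60,60,60,60,60,60,60,60,60,60],
  "offset": [
    [30,-38,-10],
    [62,-79,-25],
    [96,-123,-40],
    [130,-166,-55],
    [164,-210,-70],
    [200,-255,-85],
    [225,-288,-100],
    [239,-305,-115],
    [239,-305,-125],
    [239,-305,-132],
    [239,-305,-132]
  ],
  "twist": [-10,-20,-30,-40,-50,-60,-70,-80,-90,-94.6,-94.6]
}}

```text
clock: 1.48
tcp_pos: [0.4317, 0.2096, 0.1092]
ee_rot: [0.844, 0.536, -0.001, -0.001]
force: [-0.6, 0.3, -0.1]
width: 0.0603
```

```bash
cat > st.py <<'E'
from h import *
from scipy.spatial.transform import Rotation as Ro
s=r.sense(); m=Ro.from_quat(s['ee_rot']).as_matrix(); print(s['clock'],s['tcp_pos'].round(4),'yaw',np.degrees(np.arctan2(m[1,1],m[0,1])).round(2),'w',s['width'],'F',s['force'].round(2),'q',s['joints'].round(2),'z',m[:,2].round(3))
E
python3 st.py
python3 - <<'E'
from h import *
c=cap('side','s1'); cv2.imwrite('pics/s1c.png',cv2.resize(c['color'][130:300,180:420,::-1],None,fx=3,fy=3,interpolation=cv2.INTER_CUBIC))
c=cap('top','t1'); cv2.imwrite('pics/t1c.png',cv2.resize(c['color'][110:290,170:410,::-1],None,fx=3,fy=3,interpolation=cv2.INTER_CUBIC))
E
```

```text
1.475 [0.4317 0.2096 0.1092] yaw -25.13 w 0.06030556990464789 F [-0.6   0.32 -0.13] q [0.38 0.31 1.85 0.   0.99 0.81] z [-0.002 -0.    -1.   ]
```

View pics/s1c.png

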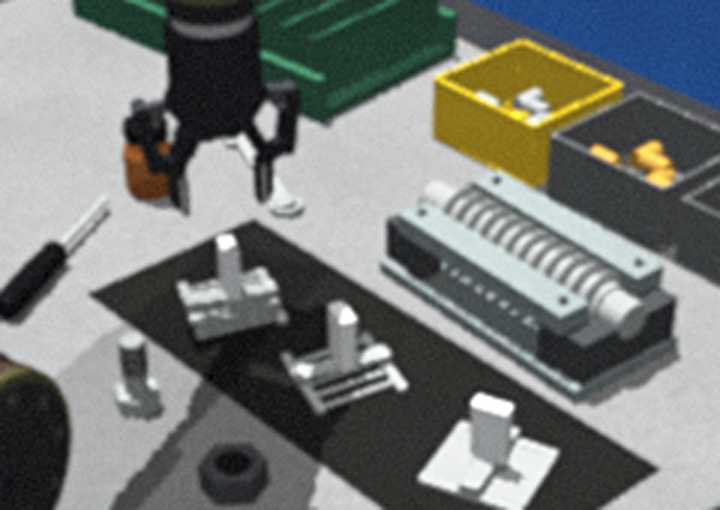

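View pics/t1c.png

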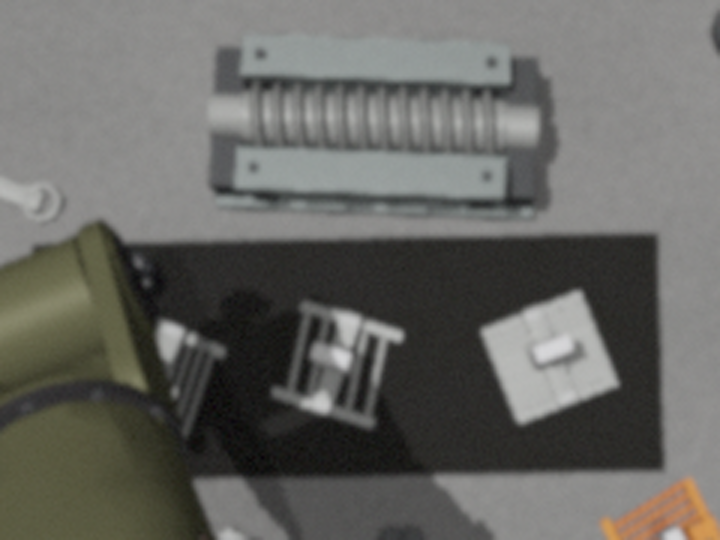

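>>> {"name": "send_rows", "arguments": {
  "jaw": [60,60,60,60,60,10,10,10,10],
  "offset": [
    [0,0,-30],
    [0,0,-55],
    [0,0,-70],
    [0,0,-75],
    [0,0,-75],
    [0,0,-75],
    [0,0,-75],
    [0,0,-75],
    [0,0,-75]
  ],
  "twist": [0,0,0,0,0,0,0,0,0]
}}

```text
clock: 2.7
tcp_pos: [0.4324, 0.21, 0.0355]
ee_rot: [0.844, 0.537, 0.0, -0.0]
force: [-1.1, 0.4, 6.4]
width: 0.0133
```

```bash
python3 st.py
python3 - <<'E'
from h import *
# screw crest profile along axis in top0
from scipy.ndimage import map_coordinates
c=load('top0'); g=cv2.cvtColor(c['color'],cv2.COLOR_RGB2GRAY).astype(float)
mid=np.array([.618825,.032225]); e=np.array([.05878862,.99827045])
for z,name in((.083,'crest'),):
    ss=np.arange(-.125,.1251,.001); v=[]
    for s in ss:
        p=proj(c,[*(mid+s*e),z]); v.append(map_coordinates(g,[[p[1]],[p[0]]],order=1)[0])
    v=np.array(v); print(name); print(' '.join(f'{int(s*1000)}:{int(x)}' for s,x in zip(ss,v)))
print(proj(c,[*mid,.083]))
E
```

```text
2.7 [0.4324 0.21   0.0355] yaw -25.03 w 0.013297026110509782 F [-1.07  0.39  6.37] q [0.38 0.44 1.88 0.   0.82 0.81] z [ 0.     0.001 -1.   ]
crest
-125:114 -124:127 -123:137 -122:146 -121:152 -120:155 -119:157 -118:158 -117:158 -115:158 -114:157 -113:158 -112:159 -111:159 -110:159 -109:158 -108:158 -107:157 -106:158 -105:158 -104:157 -103:157 -102:156 -101:156 -100:156 -99:156 -98:156 -97:157 -96:158 -95:156 -94:153 -93:147 -92:140 -91:132 -90:126 -89:120 -88:123 -87:126 -86:126 -85:126 -84:127 -83:127 -82:131 -81:138 -80:145 -79:146 -78:148 -77:142 -76:135 -75:128 -74:121 -73:118 -72:119 -71:121 -70:123 -69:125 -68:127 -67:128 -66:132 -65:138 -64:143 -63:146 -62:147 -61:142 -60:136 -59:129 -58:121 -57:118 -56:119 -55:121 -54:124 -53:127 -52:128 -51:129 -50:133 -49:137 -48:141 -47:145 -46:146 -45:141 -44:136 -43:127 -42:118 -41:118 -40:119 -39:122 -38:126 -37:129 -36:129 -35:130 -34:134 -33:138 -32:142 -31:147 -30:146 -29:142 -28:135 -27:126 -26:118 -25:118 -24:117 -23:121 -22:127 -21:129 -20:130 -19:131 -18:135 -17:140 -16:144 -15:149 -14:147 -13:143 -12:136 -11:126 -10:118 -9:117 
[... 287 characters left out ...]
50 34:146 35:134 36:122 37:118 38:114 39:118 40:126 41:130 42:131 43:131 44:134 45:137 46:144 47:151 48:152 49:149 50:143 51:131 52:120 53:115 54:111 55:116 56:122 57:126 58:126 59:128 60:132 61:136 62:143 63:151 64:151 65:150 66:143 67:131 68:121 69:115 70:110 71:116 72:122 73:125 74:127 75:130 76:135 77:140 78:146 79:152 80:151 81:149 82:140 83:128 84:119 85:113 86:109 87:115 88:122 89:125 90:127 91:131 92:135 93:141 94:148 95:155 96:158 97:162 98:162 99:161 100:161 101:160 102:160 103:160 104:160 105:161 106:161 107:161 108:161 109:161 110:161 111:160 112:161 113:161 114:160 115:160 116:160 117:160 118:160 119:160 120:160 121:158 122:157 123:153 124:150 125:146
[293.98818311 147.00219204]
```

Run:
```python
from h import *
c=load('top0')['color'][133:165,265:330,::-1]; a=cv2.resize(c,None,fx=12,fy=12,interpolation=cv2.INTER_CUBIC)
a=cv2.convertScaleAbs(a,alpha=1.6,beta=-70);cv2.imwrite('pics/z1.png',a)
c=load('side0')['color'][188:250,310:405,::-1]; a=cv2.resize(c,None,fx=8,fy=8,interpolation=cv2.INTER_CUBIC);cv2.imwrite('pics/z2.png',a)
```

```text
(no output)
```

View pics/z1.png

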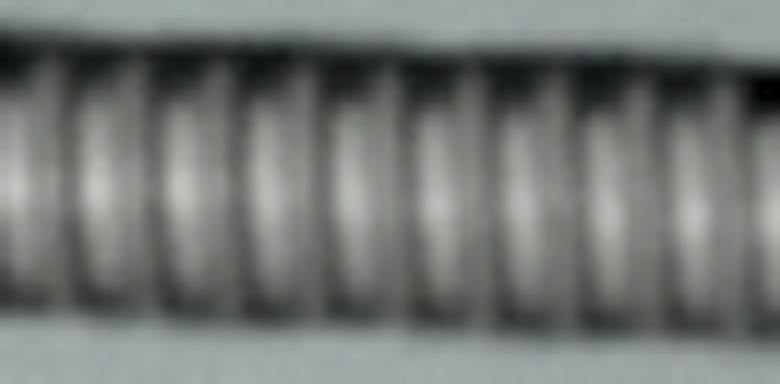

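View pics/z2.png

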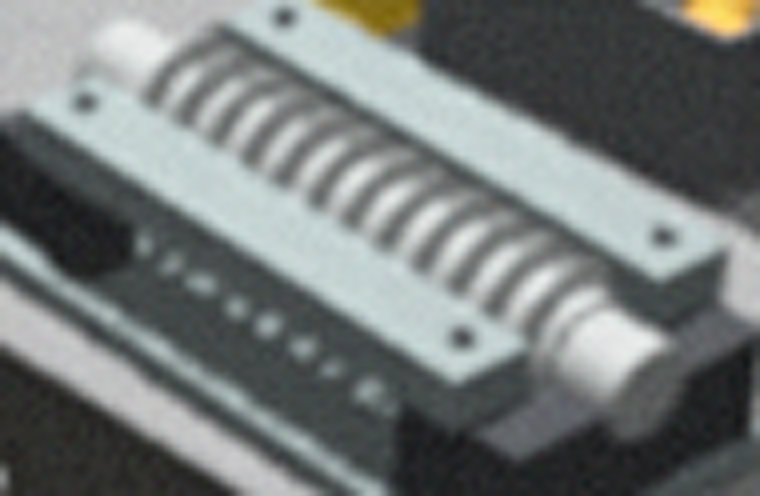

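>>> {"name": "send_rows", "arguments": {
  "jaw": [10,10,10,10,10,10,10,10,10,10,10,10,10],
  "offset": [
    [0,0,30],
    [0,0,75],
    [10,-10,115],
    [40,-38,120],
    [75,-71,120],
    [110,-105,120],
    [145,-138,120],
    [170,-162,120],
    [183,-174,120],
    [186.6,-177.3,120],
    [186.6,-177.3,110],
    [186.6,-177.3,105],
    [186.6,-177.3,105]
  ],
  "twist": [0,0,0,4,8,12,16,20,21.6,21.6,21.6,21.6,21.6]
}}

```text
clock: 4.32
tcp_pos: [0.6185, 0.0332, 0.1399]
ee_rot: [0.728, 0.686, -0.0, -0.001]
force: [-0.2, -0.8, -2.0]
width: 0.0131
```

```bash
python3 st.py
python3 - <<'E'
from h import *
c=cap('side','s2'); cv2.imwrite('pics/s2c.png',cv2.resize(c['color'][130:290,230:450,::-1],None,fx=3,fy=3,interpolation=cv2.INTER_CUBIC))
E
```

```text
4.325 [0.6185 0.0332 0.1399] yaw -3.41 w 0.013052493513460094 F [-0.21 -0.77 -2.03] q [-0.01  0.55  1.42  0.    1.18  0.05] z [-0.001  0.001 -1.   ]
```

View pics/s2c.png

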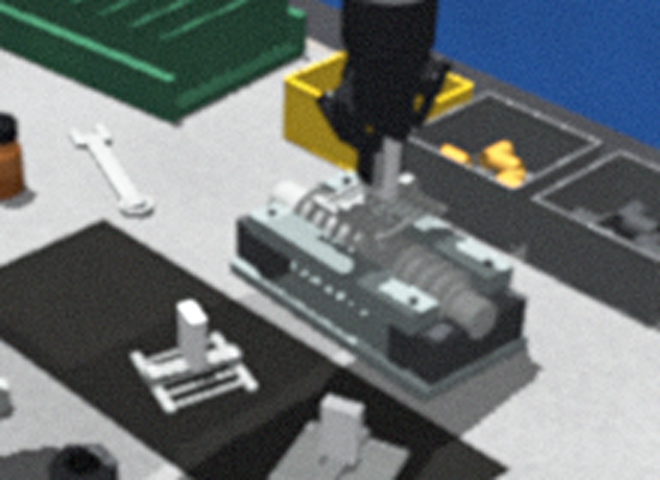

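The side view shows the finer leaf held level over the middle of the screw (crop 390,195), with its rails parallel to it. Lowering now.

>>> {"name": "send_rows", "arguments": {
  "jaw": [10,10,10,10,10,10],
  "offset": [
    [0,0,-10],
    [0,0,-16],
    [0,0,-19],
    [0,0,-21],
    [0,0,-22],
    [0,0,-22]
  ],
  "twist": [0,0,0,0,0,0]
}}

```text
clock: 5.12
tcp_pos: [0.6188, 0.0331, 0.1185]
ee_rot: [0.728, 0.686, 0.0, -0.0]
force: [-0.1, -0.1, -2.7]
width: 0.0133
```

>>> {"name": "send_rows", "arguments": {
  "jaw": [10,10,10],
  "offset": [
    [0,0,-2],
    [0,0,-3],
    [0,0,-3]
  ],
  "twist": [0,0,0]
}}

```text
clock: 5.5
tcp_pos: [0.6192, 0.0331, 0.1174]
ee_rot: [0.728, 0.686, 0.001, 0.0]
force: [-6.8, -1.1, 13.0]
width: 0.0134
```

Contact at the crests (underside about 82 mm). I'll let the leaf rest by opening slightly, then grip again.

>>> {"name": "send_rows", "arguments": {
  "jaw": [10,10,10,20,20,20,20,10,10,10,10],
  "offset": [
    [0,0,0],
    [0,0,0],
    [0,0,0],
    [0,0,0],
    [0,0,0],
    [0,0,0],
    [0,0,0],
    [0,0,0],
    [0,0,0],
    [0,0,0],
    [0,0,0]
  ],
  "twist": [0,0,0,0,0,0,0,0,0,0,0]
}}

```text
clock: 6.88
tcp_pos: [0.6192, 0.0331, 0.1173]
ee_rot: [0.728, 0.686, 0.001, 0.0]
force: [-0.2, 0.1, 0.1]
width: 0.0134
```

```bash
python3 st.py
python3 - <<'E'
from h import *
c=cap('side','s3'); cv2.imwrite('pics/s3c.png',cv2.resize(c['color'][150:260,290:420,::-1],None,fx=5,fy=5,interpolation=cv2.INTER_CUBIC))
# tray corners rough at top of walls z=.025 from top0
c=load('top0')
Q=np.array([onz(c,*p,.025)[:2] for p in ((420,180),(488,184),(484,257),(414,252))]);print(Q.round(4),Q.mean(0))
a=c['color'][170:270,400:500,::-1];cv2.imwrite('pics/tr.png',cv2.resize(a,None,fx=5,fy=5,interpolation=cv2.INTER_CUBIC))
E
```

```text
6.875 [0.6192 0.0331 0.1173] yaw -3.41 w 0.01343732767032255 F [-0.25  0.05  0.15] q [-0.01  0.57  1.43  0.    1.13  0.05] z [ 0.001  0.001 -1.   ]
[[ 0.5498 -0.2592]
 [ 0.5376 -0.4187]
 [ 0.3664 -0.4014]
 [ 0.381  -0.2395]] [ 0.45869236 -0.32969312]
```

View pics/s3c.png

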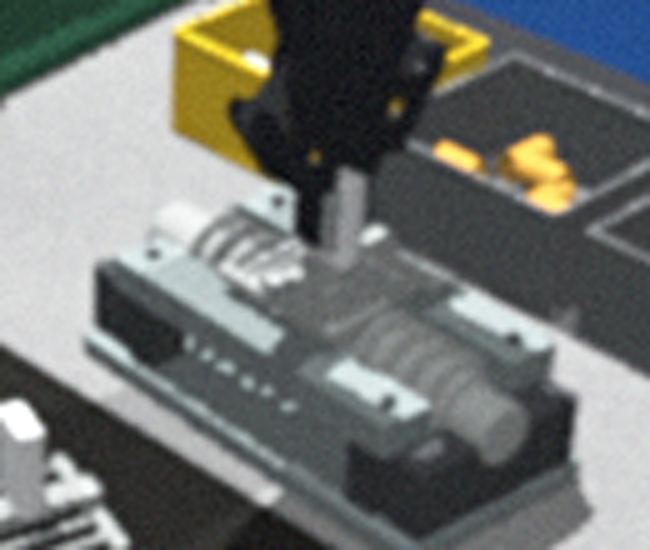

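View pics/tr.png

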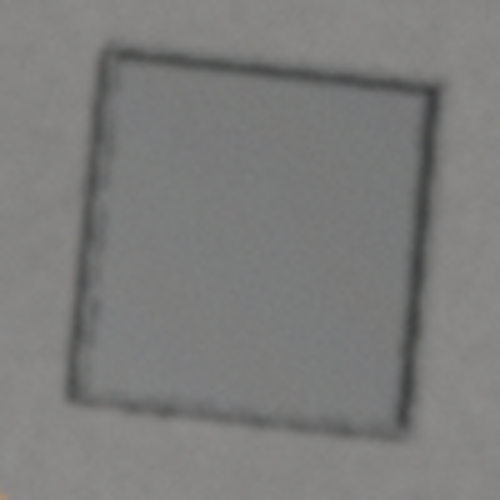

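The finer leaf lies on the crests around mid-screw, level. The force reads about 0 with the weight carried. The tray comes out at 172 x 161 mm, which agrees with the sizes given, centred at (0.459, -0.330). Now I carry the finer leaf there.

>>> {"name": "send_rows", "arguments": {
  "jaw": [10,10,10,10,10,10,10,10,10,10,10,10,10,10,10,10,10],
  "offset": [
    [0,0,20],
    [0,0,45],
    [-8,-18,50],
    [-28,-63,50],
    [-48,-108,50],
    [-68,-154,50],
    [-88,-199,50],
    [-108,-245,50],
    [-128,-290,50],
    [-145,-330,45],
    [-157,-356,20],
    [-160,-363,-15],
    [-160,-363,-45],
    [-160,-363,-63],
    [-160,-363,-71],
    [-160,-363,-74],
    [-160,-363,-75]
  ],
  "twist": [0,0,0,-1,-1,-1,-1,-1,-1,-1,-1,-1,-1,-1,-1,-1,-1]
}}

```text
clock: 9.05
tcp_pos: [0.4595, -0.3301, 0.043]
ee_rot: [0.734, 0.679, 0.001, 0.001]
force: [0.1, -0.1, -2.2]
width: 0.0131
```

```bash
python3 st.py
python3 - <<'E'
from h import *
c=cap('side','s4'); cv2.imwrite('pics/s4c.png',cv2.resize(c['color'][240:400,340:520,::-1],None,fx=3.5,fy=3.5,interpolation=cv2.INTER_CUBIC))
E
```

```text
9.05 [ 0.4595 -0.3301  0.043 ] yaw -4.4 w 0.013056307353142017 F [ 0.08 -0.1  -2.21] q [-0.69  0.57  1.64  0.    0.93 -0.61] z [ 0.002 -0.    -1.   ]
```

View pics/s4c.png

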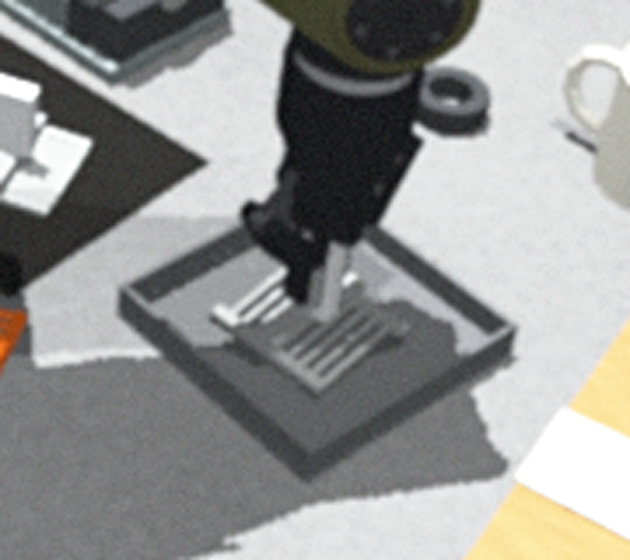

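>>> {"name": "send_rows", "arguments": {
  "jaw": [10,10,10,35,35,35,50,60,60,60,60,60,60,60,60,60,60,60,60,60],
  "offset": [
    [0,0,-2],
    [0,0,-3],
    [0,0,-3],
    [0,0,-3],
    [0,0,-3],
    [0,0,-3],
    [0,0,20],
    [0,0,60],
    [-1,20,85],
    [-3,60,87],
    [-6,105,87],
    [-9,155,87],
    [-12,205,87],
    [-15,255,87],
    [-17,305,87],
    [-19,350,87],
    [-21,380,82],
    [-22,393,74],
    [-22,397.3,67],
    [-22,397.3,67]
  ],
  "twist": [0,0,0,0,0,0,0,0,0,-2,-4,-6,-8,-10,-12,-14,-14.7,-14.7,-14.7,-14.7]
}}

```text
clock: 11.6
tcp_pos: [0.4373, 0.0667, 0.1093]
ee_rot: [0.815, 0.58, 0.0, 0.001]
force: [0.0, 0.0, -0.3]
width: 0.0599
```

```bash
python3 st.py
python3 - <<'E'
from meas import *
c=cap('side','s5'); cv2.imwrite('pics/s5c.png',cv2.resize(c['color'][190:400,250:510,::-1],None,fx=3,fy=2.8,interpolation=cv2.INTER_CUBIC))
c=cap('top','t5'); cv2.imwrite('pics/t5c.png',cv2.resize(c['color'][170:270,240:500,::-1],None,fx=3,fy=3,interpolation=cv2.INTER_CUBIC))
E
```

```text
11.6 [0.4373 0.0667 0.1093] yaw -19.11 w 0.05988783648005464 F [ 0.03  0.01 -0.28] q [ 0.07  0.23  1.95 -0.    0.96  0.4 ] z [ 0.001 -0.001 -1.   ]
```

View pics/s5c.png

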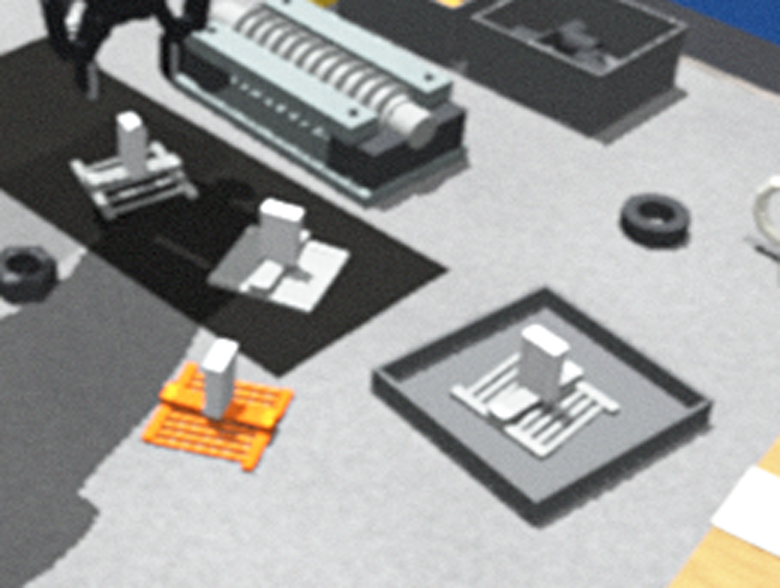

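View pics/t5c.png

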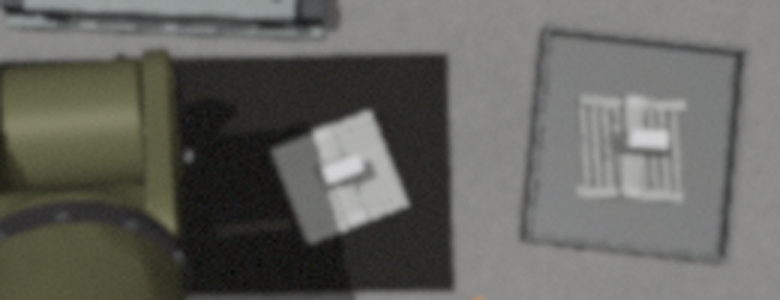

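The finer leaf stands flat near the tray's centre (side crop 543,400) and the coarser leaf waits below the gripper. Grasping it now.

>>> {"name": "send_rows", "arguments": {
  "jaw": [60,60,60,60,60,10,10,10,10],
  "offset": [
    [0.3,0.6,-30],
    [0.3,0.6,-55],
    [0.3,0.6,-70],
    [0.3,0.6,-74],
    [0.3,0.6,-74],
    [0.3,0.6,-74],
    [0.3,0.6,-74],
    [0.3,0.6,-74],
    [0.3,0.6,-74]
  ],
  "twist": [0,0,0,0,0,0,0,0,0]
}}

```text
clock: 12.82
tcp_pos: [0.4382, 0.0671, 0.0363]
ee_rot: [0.815, 0.58, 0.001, 0.001]
force: [0.9, 0.3, 6.1]
width: 0.0136
```

```bash
python3 st.py
python3 - <<'E'
from meas import *
c=load('t5')
for t in(186,192,198): 
  x=leaf(c,(425,475,195,245),zt=.069,thr=t); print(x[0],x[1],x[2],x[5])
E
```

```text
12.825 [0.4382 0.0671 0.0363] yaw -19.15 w 0.013569983522071498 F [0.88 0.31 6.07] q [ 0.07  0.37  1.99 -0.    0.78  0.4 ] z [ 0.003 -0.001 -1.   ]
[455.71153831 215.5       ] [ 0.45865455 -0.32851066  0.069     ] 52 ((458.64862060546875, -328.1490478515625), (25.036142349243164, 9.863543510437012), 81.8052978515625)
[455.91111183 215.44444466] [ 0.45877246 -0.32896519  0.069     ] 45 ((459.5484313964844, -329.2015380859375), (22.52061653137207, 9.117047309875488), 87.70074462890625)
[456.  215.5] [ 0.45864315 -0.32916017  0.069     ] 40 ((458.6441650390625, -329.1631164550781), (22.573331832885742, 6.797575950622559), 88.99443054199219)
```

>>> {"name": "send_rows", "arguments": {
  "jaw": [10,10,10,10,10,10,10,10,10,10,10,10],
  "offset": [
    [0,0,30],
    [0,0,75],
    [10,-2,110],
    [45,-9,115],
    [85,-16,115],
    [125,-24,115],
    [155,-30,115],
    [173,-33,115],
    [180.8,-34.4,112],
    [180.8,-34.4,105],
    [180.8,-34.4,100],
    [180.8,-34.4,100]
  ],
  "twist": [0,0,0,3,6,9,12,15,15.8,15.8,15.8,15.8]
}}

```text
clock: 14.32
tcp_pos: [0.6184, 0.0329, 0.1359]
ee_rot: [0.728, 0.686, 0.001, 0.001]
force: [-0.4, -0.1, -2.6]
width: 0.0132
```

```bash
python3 st.py
python3 - <<'E'
from h import *
c=cap('side','s6'); cv2.imwrite('pics/s6c.png',cv2.resize(c['color'][160:260,300:410,::-1],None,fx=6,fy=6,interpolation=cv2.INTER_CUBIC))
c=cap('top','t6'); cv2.imwrite('pics/t6c.png',cv2.resize(c['color'][100:200,230:360,::-1],None,fx=5,fy=5,interpolation=cv2.INTER_CUBIC))
E
```

```text
14.325 [0.6184 0.0329 0.1359] yaw -3.36 w 0.013241699465069593 F [-0.39 -0.09 -2.64] q [-0.01  0.55  1.42  0.    1.17  0.05] z [ 0.002  0.    -1.   ]
```

View pics/s6c.png

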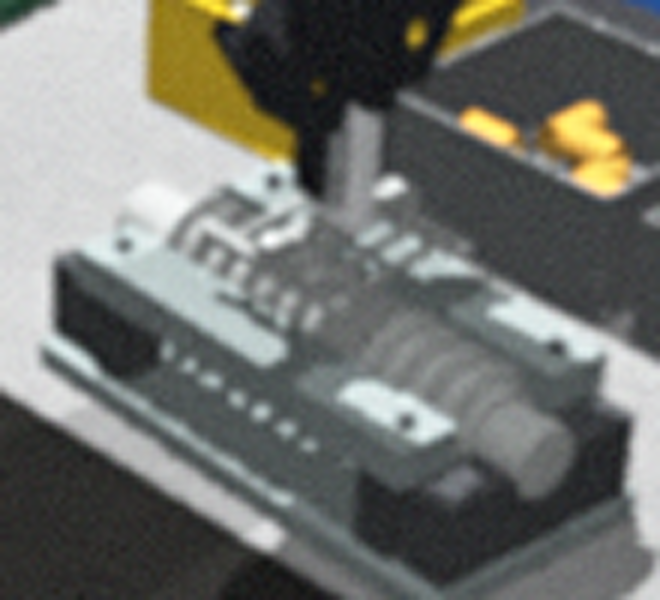

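View pics/t6c.png

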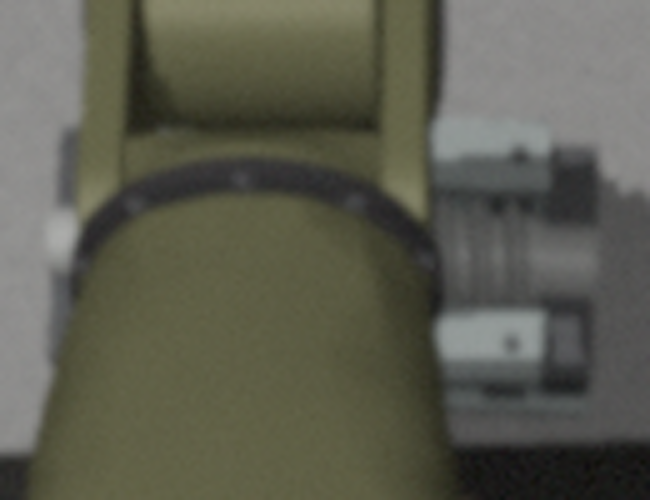

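Held level over the screw, phase as measured. Lowering past crest height (TCP 0.119) and watching the force.

>>> {"name": "send_rows", "arguments": {
  "jaw": [10,10,10,10,10,10,10],
  "offset": [
    [0.3,0,-8],
    [0.5,0,-14],
    [0.5,0,-17],
    [0.5,0,-19],
    [0.5,0,-20],
    [0.5,0,-21],
    [0.5,0,-21]
  ],
  "twist": [0,0,0,0,0,0,0]
}}

```text
clock: 15.3
tcp_pos: [0.6194, 0.0328, 0.1156]
ee_rot: [0.728, 0.686, 0.001, 0.001]
force: [0.2, -0.3, -2.7]
width: 0.0134
```

>>> {"name": "send_rows", "arguments": {
  "jaw": [10,10,10,10],
  "offset": [
    [0,0,-2],
    [0,0,-4],
    [0,0,-5],
    [0,0,-5]
  ],
  "twist": [0,0,0,0]
}}

```text
clock: 15.8
tcp_pos: [0.6195, 0.0328, 0.1112]
ee_rot: [0.728, 0.686, 0.001, 0.001]
force: [-2.0, -0.1, 3.9]
width: 0.013
```

The bars dropped in: TCP 0.1112 puts the underside at about 75 mm, with light seat contact. Releasing and retreating.

>>> {"name": "send_rows", "arguments": {
  "jaw": [35,35,35,45,50,50,50,50,50,50,50,50,50],
  "offset": [
    [0,0,0],
    [0,0,0],
    [0,0,0],
    [0,0,20],
    [0,0,60],
    [0,0,100],
    [-20,30,130],
    [-60,75,140],
    [-100,120,140],
    [-140,165,140],
    [-160,210,140],
    [-170,250,140],
    [-170,250,140]
  ],
  "twist": [0,0,0,0,0,0,0,0,0,0,0,0,0]
}}

```text
clock: 17.42
tcp_pos: [0.4486, 0.2848, 0.2511]
ee_rot: [0.726, 0.687, 0.001, 0.001]
force: [1.7, -0.5, -0.9]
width: 0.0501
```

```bash
python3 st.py
python3 - <<'E'
from meas import *
c=cap('side','s7'); cv2.imwrite('pics/s7c.png',cv2.resize(c['color'][170:390,290:510,::-1],None,fx=2.7,fy=2.7,interpolation=cv2.INTER_CUBIC))
cv2.imwrite('pics/s7d.png',cv2.resize(c['color'][180:260,305:410,::-1],None,fx=7,fy=7,interpolation=cv2.INTER_CUBIC))
c=cap('top','t7'); cv2.imwrite('pics/t7c.png',cv2.resize(c['color'][110:190,230:360,::-1],None,fx=6,fy=6,interpolation=cv2.INTER_CUBIC))
E
```

```text
17.425 [0.4486 0.2848 0.2511] yaw -3.17 w 0.05009983988197927 F [ 1.7  -0.51 -0.88] q [ 0.5   0.25  1.56 -0.    1.32  0.55] z [ 0.004  0.    -1.   ]
```

View pics/s7c.png

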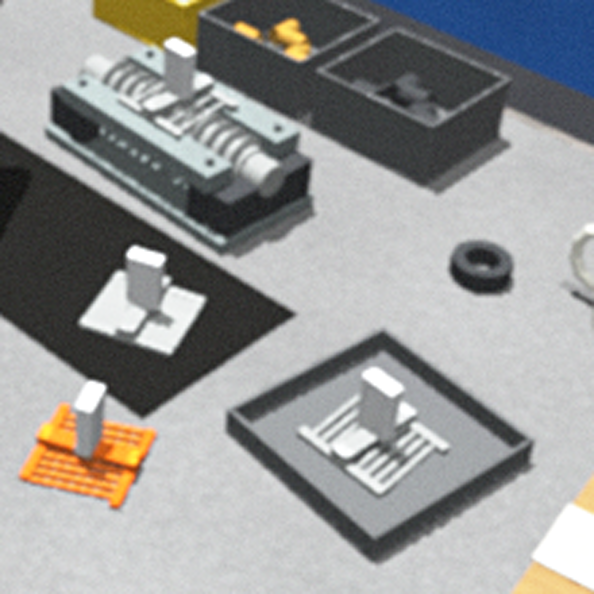

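View pics/s7d.png

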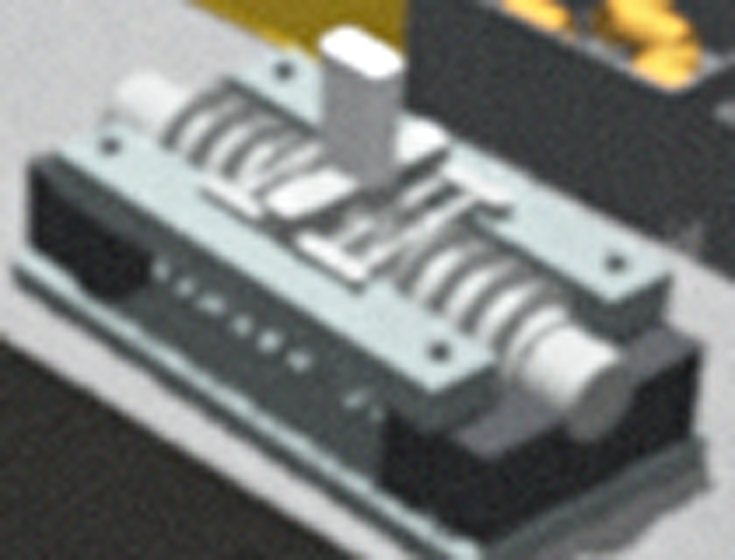

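View pics/t7c.png

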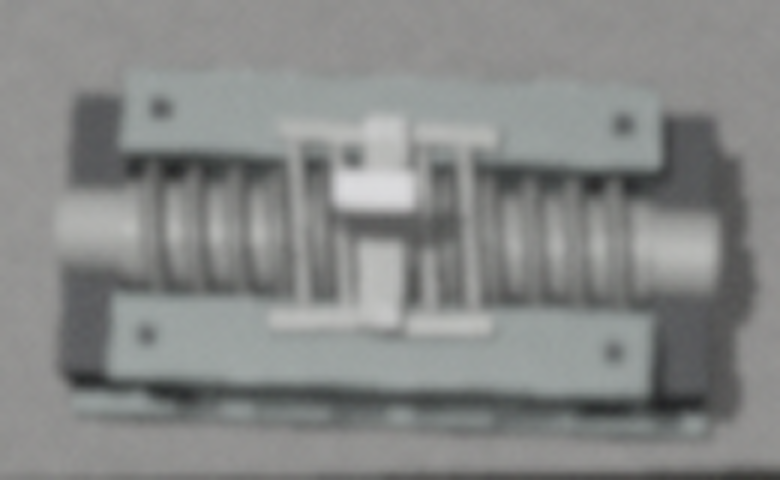

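The coarser leaf is level on the screw, with its bars in the grooves and its rails just over the cradle rails. I'll do one numeric check of the grip tops from both views.

```bash
python3 - <<'E'
from meas import *
t=load('t7');s=load('s7')
def cen(c,b,th):
    u0,u1,v0,v1=b;g=cv2.cvtColor(c['color'],cv2.COLOR_RGB2GRAY)[v0:v1,u0:u1];n,l,st,ce=cv2.connectedComponentsWithStats((g>th).astype(np.uint8));i=1+np.argmax(st[1:,4]);return ce[i]+[u0,v0],st[i,4]
for n,bt,bs,z in (('coarse',(282,302,134,150),(348,365,180,194),.140),('fine',(440,470,205,230),(420,442,302,320),.069)):
    a,na=cen(t,bt,188);b,nb=cen(s,bs,235)
    o1,d1=ray(t,*a);o2,d2=ray(s,*b);A=np.stack([d1,-d2],1);k=np.linalg.lstsq(A,o2-o1,rcond=None)[0]
    p,q=o1+k[0]*d1,o2+k[1]*d2;print(n,a,na,b,nb,((p+q)/2).round(4),'gap',np.linalg.norm(p-q).round(4),'expected z',z,'xy',onz(t,*a,z).round(4))
E
python3 st.py
```

```text
coarse [292.22535211 140.66197183] 71 [356.09756098 186.97560976] 41 [0.6182 0.0328 0.1371] gap 0.0 expected z 0.14 xy [0.6174 0.0327 0.14  ]
fine [455.53968254 215.61904762] 63 [431.35802469 310.83950617] 81 [ 0.4594 -0.3295  0.0659] gap 0.0017 expected z 0.069 xy [ 0.4584 -0.3281  0.069 ]
17.525 [0.4494 0.2828 0.251 ] yaw -3.32 w 0.05005584591997442 F [ 0.48 -0.46  0.03] q [ 0.49  0.25  1.56 -0.    1.32  0.55] z [ 0.003 -0.    -1.   ]
```

```bash
python3 -c "
from station import r
print(r.job_done())"
```

```text
the job is handed in; nothing more can be done
None
```

The coarser leaf now lies meshed on the middle of the screw, the finer one lies flat in the tray, and the job is handed in at about 17.5 s. The coarser leaf fits, so the screw's pitch is the 16 mm of its bars.

**What I did:** I rested the nine-bar leaf on the thread first. It stopped on the crests with its underside at about 82 mm, about 7 mm above the root. I let it rest there briefly, then put it in the tray. The five-bar leaf then dropped into the grooves to about 75 mm, with only light contact at the bottom, and I released it and moved clear.

**Last checks:**
- **Positions:** Both cameras put the coarser leaf's grip within about 1 to 2 mm of the screw's middle. The finer leaf is within about 2 mm of the tray's centre.
- **Pictures:** The coarser leaf is level, with its bars in the grooves and its rails along the screw.
- **Disagreement:** Measured from both cameras, the two grip tops came out 3 mm lower than expected (137 against 140 mm, and 66 against 69 mm). The same offset on both points to camera bias. If so, it does not change the result that the coarser leaf is fully home.

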